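# Dock a picking bin behind its spring stops

## Robot

A 7-joint arm with a two-finger parallel gripper is mounted at the origin on the work surface. World frame = base frame: x ahead of the robot, y to its left, z up, the work surface at z = 0. Lengths are in mm, angles in rad, forces in N, time in s.
With the tool pointing down it reaches from about 400 to 875 mm from the base axis. Payload 4.4 kg.
Tool frame: the origin (TCP) lies midway between the tips of the shut fingers; the grasp point (between the pads) lies 19 mm behind it; x points along the fingers, z is the direction in which the jaws open and shut, and the axes are right-handed (so a half turn about x gives the same grasp; the last joint's range is limited). The gripper opens to 85 mm and grips with 20 to 120 N. Pads are 22 mm wide; open, the fingers measure 114 mm over their backs; the gripper's body (76 mm by 85 mm) begins 54 mm behind the grasp point. The pads swing forward as they close: fully open they stand 13 mm farther back than shut.
Start: joints at [-1.249, 0.628, 0.038, 1.517, -0.027, 0.996, -0.02], TCP at [245.777, 601.757, 231.313] pointing down, gripper open.
Joint ranges: [-3.06, 3.06], [-0.37, 2.12], [-1.25, 1.32], [0.18, 2.47], [-1.1, 4.24], [0.23, 1.98], [-2.94, 2.94]. Speed limits (rad/s): [2.57, 2.57, 3.14, 3.14, 3.14, 3.14, 3.14].

## Interface

Orientations are given as [roll, pitch, yaw] about the fixed x, y, z axes, in that order (R = Rz(yaw) Ry(pitch) Rx(roll)).
In Python, from cell import ctrl gives the robot as it stands. The module is installed in compiled form; this text tells all that it offers.
- The arm moves only by the tool servo_tool, never from a script. Its argument "rows" is a list of rows, each an object of numbers: "dx", "dy", "dz": the shift along the tool's x, y, z in units of 750 mm (1.0 is 750 mm); "wx", "wy", "wz": the turn, a rotation vector about the tool's x, y, z in units of 6 degrees (1.0 is 6 degrees); "fingers": the closure, from 0 (fully open) to 1 (shut). In form: [{"dx": .., "dy": .., "dz": .., "wx": .., "wy": .., "wz": .., "fingers": ..}, ...]. A call has 1 to 5 rows; each row shifts and turns the commanded pose from where the row before left it, along the tool's axes as they then stand; what a row does not reach is not made up. A row lasts 1/8 s, in which the tool goes at most 62.5 mm and 10.7 degrees, less where a joint would pass 70% of its speed; a pose out of reach is approached as far as the arm can. A call with a number of a shift or a turn outside -1 to 1 is refused whole. A call with a gripper value outside its range is refused whole. The fingers move at their own pace and stop on an object; the grip force is fixed at half the most. Time passes only in rows, so rows that do not move let the fingers close. It gives the time, the measured TCP pose, the force and the opening at its end, in the units of the state.
- ctrl.read_state(): the state, without advancing time (a new reading comes with each control period).
- ctrl.get_image(name): name is "side" or "top"; returns the picture (480x640x3 uint8, red, green, blue); there is no depth.
- ctrl.camera_info(name): a dict with "fovy" (degrees; the focal length in pixels is half the picture's height over the tangent of half this angle, whatever the lens; pixels are square), "cx", "cy" (the principal point, pixels), "R" (3x3) and "t" (3): a world point X has camera coordinates R X + t. Camera axes: x right, y down, z forward; pixel columns grow to the right and rows downward; lengths in mm; the calibration is good to about 2 mm. A picture is of the moment at which its call begins. camera_info takes no time and is no camera call.
- ctrl.finish_job(): hands the job in, once; it reports no verdict.
Trained networks look in the newest picture that a camera, given by its name, has taken for a name from the list of things; names that differ only in an ending like _2 or _b are one class to them, and where a whole thing is asked for, a point or a joint stands for the part that bears it (a point fixed in the world has none). Each returns a list of dicts, best first, with "conf" (0 to 1); they miss things now and then, are a little off and sometimes report something else, mostly with a low value. They report only what shows in the picture. A call takes as long as a camera call.
- ctrl.search_frame(label, camera): "extent" ([centre column, centre row, width, height] in pixels, round what is visible of it).
- ctrl.silhouettes(label, camera): "region" (480x640 bool, what is visible of it) and "extent" ([centre column, centre row, width, height] in pixels, round what is visible of it).
- ctrl.mark_of(label, camera): "point" ([column, row] in pixels: a listed point, or the origin of a listed thing).
The state is a dict: "clock": time; "qpos": joint angles; "qd": joint speeds; "tau": joint torques, N m; "eef_pos": TCP position; "tool_rot": TCP orientation; "force": force on the tool from outside, world axes, zero at the start; "torque": the same for the moment, N m; "width": finger opening in mm.
Only numpy, scipy, OpenCV 4.12 (cv2) and the standard library are available. Lean on these libraries where they do the work, as an engineer would, in place of code of your own. Each camera call takes 0.05 s, during which the arm holds its last target.

## Task

One of the two grey bins on the small shelf section is still short of its place: with the fingertips, press the spring-loaded steel plate in front of it down and keep it down while you push the bin along its runners, over the lowered stops and up to the back stop. Then let the plate spring up again so that its stops lock the bin in. Only push the bin, never lift or tip it, and leave the other bin, the carton, the tape roll and the spray can where they are.

Things in the scene. Friction and masses are not known exactly. Their poses are not given: they have to be found in the camera images.
- lane: Fixed grey shelf section with two bin lanes. Origin: on the work surface, under the middle line of the lane to be filled; x = the way the bin is pushed, y = across, z up; turned 30 to 92 degrees about the vertical from world x. Deck 30 mm high, x = -160 to 240, y = -225 to 85 mm. A second, like lane with a fixed plate, middle line at y = -142, holds the docked bin. All x, y below are in this frame.
- back_stop (a point): Middle of the near face of the lane's steel back stop, at lane x = 142, level with the runner tops (57 mm above the work surface; the stop's top is at 82 mm). Two aluminium runners, y = 42 to 60 mm either side, x = -150 to 150, carry the bin; side guides outside them have inner faces at y = +-62 mm and tops at 72 mm.
- stop_plate (a joint): How far the spring plate between the runners is pressed down, in m: 0 = up, 0.014 = bottomed. Flat steel, 80 mm wide, lane x = -143 to 44; it moves straight down without tilting wherever it is pressed. Its top is 54 mm above the work surface when up, 40 mm bottomed. The spring takes about 1.5 N to start and 3.5 N to bottom; the plate comes up by itself when let go.
- stops (a point): Point midway between the two square stops that stand on the spring plate, level with their tops; moves with the plate. Each is 8 x 8 mm, at lane x = 36 to 44, y = +-34, with 60 mm clear between them, so shut fingers can pass between. Up, their tops stand 9 mm above the runners; they clear the bin's underside once the plate is pressed 9 mm or more.
- press_pad (a point): Point on the spring plate's top face, on its middle line, at lane x = -100; moves with the plate. At the start the bin's front lip is at lane x = -60 to -84, so the plate is bare here and for another 43 mm back.
- bin: The bin to dock: open, grey plastic, with flanged steel bushings, 0.5 to 0.9 kg. 90 mm long (x), 120 wide, 50 high, front lip only 28 high. Origin: centre of its underside; axes as the lane's, lip face at x = -45 mm, back at +45. Its back starts 6 to 30 mm short of the stops. Its origin is at lane x = 97 against the back stop; beyond x = 89 the lip is past the stops and they can rise behind it.
- docked_bin: Bystander: a like bin, with brass pins in it, already docked in the second lane; origin at the centre of its underside.
- carton: Bystander: loose cardboard carton 50 x 60 x 45 mm standing on the deck behind the back stop; origin at the centre of its underside.
- tape_roll: Bystander: roll of clear tape lying flat on the work surface beside the shelf section, on its +y side, 90 mm across, 48 mm high; origin at the centre of its underside.
- spray_can: Bystander: can 52 mm across and 130 mm high, standing on the work surface off the pressing end of the shelf section; origin at the centre of its underside.

How it is judged:
By the outcome, as a careful person would: the job done as asked, in the order asked, and still so for the second after the job is handed in, with the robot touching nothing.
It also fails if it takes over 38 s, if anything falls off the work surface, if the arm or the gripper's body presses on something with over 40 N, if the wrist force passes 120 N, or if a joint passes its speed limit or range.

## Working session

There is one attempt and no reset: what is moved stays moved. The work goes in short steps, Python scripts to look and compute and a tool call to move; the robot and the scene stay as the last step left them, time stands still between calls to the robot, and variables do not carry over. Pictures are saved under pics/ and viewed, and the job is handed in when it is done.

Besides the shell and the picture viewer there is one more tool, called after ">>>" by a JSON object that holds its "fn" and its "kwargs". servo_tool: Moves the arm, as the interface text tells. Its arguments: {"type":"object","properties":{"rows":{"type":"array"}},"required":["rows"]}

```bash
mkdir -p pics
python3 - <<'E'
from cell import ctrl
import cv2
s=ctrl.read_state()
print(s)
for n in ("side","top"):
    im=ctrl.get_image(n); cv2.imwrite(f"pics/{n}0.png",im[:,:,::-1]); print(n,ctrl.camera_info(n))
    for l in ("back_stop","stops","press_pad","bin","docked_bin","carton","tape_roll","spray_can"):
        print(n,l,[(round(d["conf"],2),[round(float(v)) for v in d["point"]]) for d in ctrl.mark_of(l,n)])
E
```

```text
{'clock': 0.0, 'qpos': array([-1.248808  ,  0.62933783,  0.03847335,  1.51834938, -0.0270171 ,
        0.99630786, -0.01998801]), 'qd': array([-0.00050121,  0.00093791, -0.00029759, -0.0002336 , -0.00059522,
        0.00238404, -0.00203492]), 'tau': array([ 1.46553855e-03, -5.63408482e+01,  1.22683804e+00, -1.93445528e+01,
        1.11808564e-02,  1.03093174e-02, -1.41001843e-05]), 'eef_pos': array([245.54404145, 601.17071369, 230.40099543]), 'tool_rot': array([-3.12660346,  1.56891277, -1.94361775]), 'force': array([ 0.62537743, -0.5841008 ,  0.36987453]), 'torque': array([-0.01650838, -0.05260927, -0.04243468]), 'width': 85.40215948888714}
side {'fovy': 50.93274148430524, 'cx': 319.78242741744265, 'cy': 235.61162610156254, 'R': array([[ 0.98840911, -0.15094911, -0.01618007],
       [-0.11417261, -0.66886043, -0.73456813],
       [ 0.1000602 ,  0.72790116, -0.678342  ]]), 't': array([-538.27660173,  122.68281038,  825.95258453])}
side back_stop [(0.72, [341, 178]), (0.6, [321, 242])]
side stops [(0.29, [344, 178])]
side press_pad [(0.81, [293, 254])]
side bin [(0.56, [308, 231]), (0.43, [349, 172]), (0.19, [342, 176])]
side docked_bin [(0.7, [408, 207])]
side carton [(0.85, [352, 170])]
side tape_roll [(0.62, [241, 208])]
side spray_can [(0.96, [349, 372])]
top {'fovy': 42.314489744051464, 'cx': 314.49280760004325, 'cy': 230.2596912519364, 'R': array([[ 0.0480347 , -0.99884287, -0.00236287],
       [-0.97472911, -0.04635811, -0.21852708],
       [ 0.21816468,  0.01280004, -0.97582802]]), 't': array([ -16.85612627,  577.44139619, 1072.47503357])}
top back_stop [(0.64, [220, 203])]
top stops [(0.74, [262, 230])]
top press_pad [(0.56, [328, 274])]
top bin [(0.72, [293, 254])]
top docked_bin [(0.89, [282, 158])]
top carton [(0.67, [197, 196])]
top tape_roll [(0.64, [214, 319])]
top spray_can [(0.57, [429, 254])]
```

View pics/side0.png

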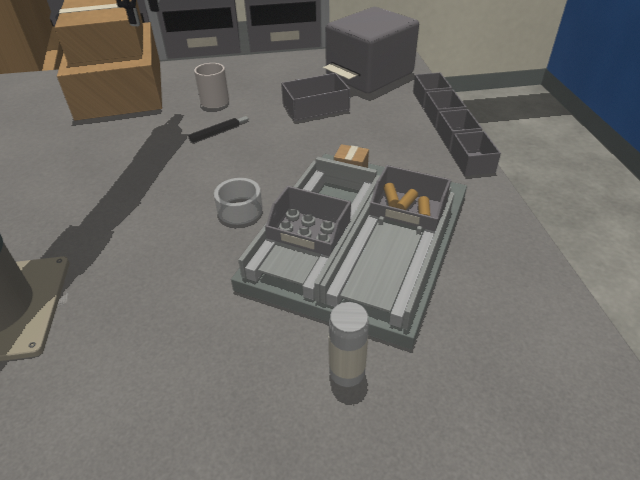

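View pics/top0.png

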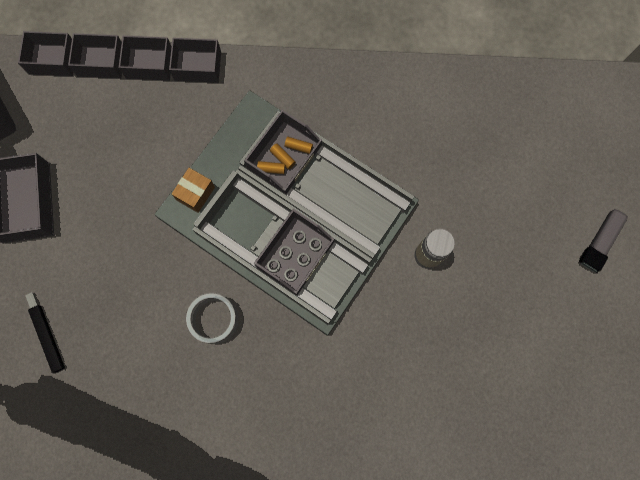

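```bash
cat > h.py <<'E'
import numpy as np
from cell import ctrl
from scipy.spatial.transform import Rotation as Ro
def K(n):
    c=ctrl.camera_info(n); f=240/np.tan(np.radians(c["fovy"])/2); return c,f
def proj(n,X):
    c,f=K(n); p=np.atleast_2d(X)@c["R"].T+c["t"]; return p[:,:2]/p[:,2:]*f+[c["cx"],c["cy"]]
def ray(n,uv,z):
    c,f=K(n); d=c["R"].T@np.array([(uv[0]-c["cx"])/f,(uv[1]-c["cy"])/f,1]); o=-c["R"].T@c["t"]
    return o+d*(z-o[2])/d[2]
E
python3 - <<'E'
from h import *
import cv2
for p,z in [((330,333),30),((417,200),30),((155,215),30),((250,92),30)]: print(ray("top",p,z))
im=cv2.imread("pics/top0.png")[85:345,150:425]; cv2.imwrite("pics/topz.png",cv2.resize(im,None,fx=2.2,fy=2.2,interpolation=cv2.INTER_CUBIC))
im=cv2.imread("pics/side0.png")[150:350,225:475]; cv2.imwrite("pics/sidez.png",cv2.resize(im,None,fx=3,fy=3,interpolation=cv2.INTER_CUBIC))
s=ctrl.read_state(); print(Ro.from_euler("xyz",s["tool_rot"]).as_matrix().round(3))
E
```

```text
[395.02816574 -26.21565414  30.        ]
[ 653.5574639  -181.36940731   30.        ]
[600.43487616 315.31193301  30.        ]
[860.41761665 152.79681512  30.        ]
[[ 0.    -0.926  0.378]
 [ 0.     0.378  0.926]
 [-1.     0.     0.   ]]
```

View pics/topz.png

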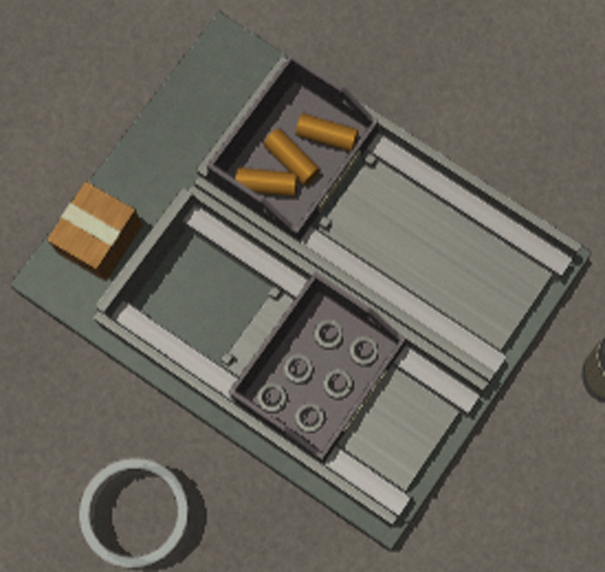

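View pics/sidez.png

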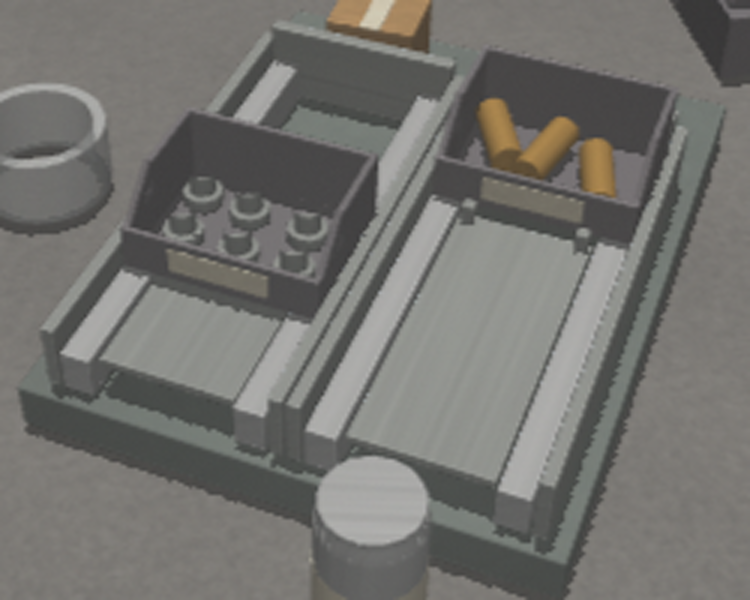

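```bash
cat >> h.py <<'E'
def L2W(P,X):
    X=np.atleast_2d(np.array(X,float)); c,s=np.cos(P[2]),np.sin(P[2])
    return np.c_[P[0]+c*X[:,0]-s*X[:,1],P[1]+s*X[:,0]+c*X[:,1],X[:,2]]
def W2L(P,X):
    X=np.array(X,float); c,s=np.cos(P[2]),np.sin(P[2]); d=X[:2]-P[:2]
    return np.array([c*d[0]+s*d[1],-s*d[0]+c*d[1],X[2]])
E
python3 - <<'E'
from h import *
from scipy.optimize import least_squares
obs=[("top",(-160,85,30),(330.5,335)),("top",(-160,-225,30),(418.2,199.5)),("top",(240,85,30),(155.5,215.9)),("top",(240,-225,30),(250.9,89.5)),
("side",(-160,85,30),(232.3,281)),("side",(-160,-225,30),(412.3,336.7)),("side",(240,-225,30),(466.7,184.3)),
("top",(40,-34,66),(275.9,218.2)),("top",(40,34,66),(254.1,247.7)),]
f=lambda P:np.concatenate([(proj(n,L2W(P,X))[0]-u) for n,X,u in obs])
r=least_squares(f,[480,80,1.0],loss="soft_l1"); P=r.x
print(P,np.degrees(P[2])); print(f(P).reshape(-1,2).round(1))
np.save("P.npy",P)
for n,u in [("top",(298.6,294.1)),("top",(333,245)),("side",(265.7,227.3)),("side",(331.7,244.3))]: print(n,"lip",W2L(P,ray(n,u,85)).round(1))
for u in [(429,241)]: print("can",W2L(P,ray("top",(440,243),130)).round(1), W2L(P,ray("side",(349,315),130)).round(1))
for x in (-114,-110,41,50): print(x,L2W(P,[x,0,54]).round(1))
s=ctrl.read_state(); Rt=Ro.from_euler("xyz",s["tool_rot"]).as_matrix()
print("tool z in lane deg",np.degrees(np.arctan2(Rt[1,2],Rt[0,2])-P[2]))
E
```

```text
[547.20370593  66.4834611    1.02239931] 58.57916545218026
[[-0.8  0.1]
 [ 2.  -0.5]
 [-0.7 -0.6]
 [-1.4  0.7]
 [-2.9 -0.7]
 [ 1.9  2.5]
 [-0.2  0.6]
 [-0.1 -0.4]
 [ 0.2  0.2]]
top lip [-75.9  59.7  85. ]
top lip [-77.  -47.3  85. ]
side lip [-74.7  56.6  85. ]
side lip [-72.  -60.4  85. ]
can [-230.8 -145.1  130. ] [-228.9 -146.8  130. ]
-114 [[487.8 -30.8  54. ]]
-110 [[489.9 -27.4  54. ]]
41 [[568.6 101.5  54. ]]
50 [[573.3 109.2  54. ]]
tool z in lane deg 9.202195186734643
```

```bash
cat >> h.py <<'E'
P=np.load("P.npy")
c,s_=np.cos(P[2]),np.sin(P[2]); lx=np.array([c,s_,0]); ly=np.array([-s_,c,0])
RT=np.c_[[0,0,-1],lx,-ly]
def lane():
    s=ctrl.read_state(); R=Ro.from_euler("xyz",s["tool_rot"]).as_matrix()
    F=s["force"]; print("t",round(s["clock"],2),"lane",W2L(P,s["eef_pos"]).round(1),"rot err(tool) deg",np.degrees(Ro.from_matrix(R.T@RT).as_rotvec()).round(2),"F lane",np.round([F@lx,F@ly,F[2]],1),"w",round(s["width"],1))
    return s,R
def plan(target,N):
    s,R=lane(); p0=s["eef_pos"]; p1=L2W(P,target)[0]; rv=Ro.from_matrix(R.T@RT).as_rotvec()
    for i in range(N):
        Ri=R@Ro.from_rotvec(rv*i/N).as_matrix(); d=Ri.T@(p1-p0)/N/750; w=np.degrees(rv)/N/6
        print(i,d.round(3),w.round(3))
E
python3 -c "
from h import *
plan([-113,0,150],17)"
```

```text
t 0.9 lane [299.7 536.3 231.3] rot err(tool) deg [99.2  0.  -0. ] F lane [-0.4  0.6 -0.7] w 85.9
0 [ 0.006 -0.036 -0.039] [ 0.973  0.    -0.   ]
1 [ 0.006 -0.04  -0.035] [ 0.973  0.    -0.   ]
2 [ 0.006 -0.043 -0.031] [ 0.973  0.    -0.   ]
3 [ 0.006 -0.046 -0.026] [ 0.973  0.    -0.   ]
4 [ 0.006 -0.049 -0.021] [ 0.973  0.    -0.   ]
5 [ 0.006 -0.051 -0.016] [ 0.973  0.    -0.   ]
6 [ 0.006 -0.052 -0.011] [ 0.973  0.    -0.   ]
7 [ 0.006 -0.053 -0.005] [ 0.973  0.    -0.   ]
8 [ 0.006 -0.053 -0.   ] [ 0.973  0.    -0.   ]
9 [ 0.006 -0.053  0.005] [ 0.973  0.    -0.   ]
10 [ 0.006 -0.052  0.011] [ 0.973  0.    -0.   ]
11 [ 0.006 -0.051  0.016] [ 0.973  0.    -0.   ]
12 [ 0.006 -0.049  0.021] [ 0.973  0.    -0.   ]
13 [ 0.006 -0.046  0.026] [ 0.973  0.    -0.   ]
14 [ 0.006 -0.044  0.03 ] [ 0.973  0.    -0.   ]
15 [ 0.006 -0.04   0.035] [ 0.973  0.    -0.   ]
16 [ 0.006 -0.036  0.039] [ 0.973  0.    -0.   ]
```

>>> {"fn": "servo_tool", "kwargs": {"rows": [{"dx":0,"dy":-0.036,"dz":-0.039,"wx":0.973,"wy":0,"wz":0,"fingers":1},{"dx":0,"dy":-0.04,"dz":-0.035,"wx":0.973,"wy":0,"wz":0,"fingers":1},{"dx":0,"dy":-0.043,"dz":-0.031,"wx":0.973,"wy":0,"wz":0,"fingers":1},{"dx":0,"dy":-0.046,"dz":-0.026,"wx":0.973,"wy":0,"wz":0,"fingers":1},{"dx":0,"dy":-0.049,"dz":-0.021,"wx":0.973,"wy":0,"wz":0,"fingers":1}]}}

```text
clock: 1.52
eef_pos: [316.6, 414.5, 231.5]
tool_rot: [0.355, 1.57, 1.025]
force: [1.1, 0.8, 0.3]
width: -0.0
```

>>> {"fn": "servo_tool", "kwargs": {"rows": [{"dx":0,"dy":-0.051,"dz":-0.016,"wx":0.973,"wy":0,"wz":0,"fingers":1},{"dx":0,"dy":-0.052,"dz":-0.011,"wx":0.973,"wy":0,"wz":0,"fingers":1},{"dx":0,"dy":-0.053,"dz":-0.005,"wx":0.973,"wy":0,"wz":0,"fingers":1},{"dx":0,"dy":-0.053,"dz":0,"wx":0.973,"wy":0,"wz":0,"fingers":1},{"dx":0,"dy":-0.053,"dz":0.005,"wx":0.973,"wy":0,"wz":0,"fingers":1}]}}

```text
clock: 2.15
eef_pos: [388.4, 228.3, 231.6]
tool_rot: [0.574, 1.57, 0.735]
force: [0.1, 0.2, -0.1]
width: -0.3
```

```bash
python3 -c "
from h import *
plan([-113,0,150],7)"
```

```text
t 2.15 lane [ 55.3 219.9 231.6] rot err(tool) deg [ 4.064e+01  3.000e-02 -4.000e-02] F lane [ 0.3  0.  -0.1] w -0.3
0 [ 0.016 -0.052  0.011] [ 0.968  0.001 -0.001]
1 [ 0.016 -0.05   0.016] [ 0.968  0.001 -0.001]
2 [ 0.016 -0.048  0.021] [ 0.968  0.001 -0.001]
3 [ 0.016 -0.046  0.026] [ 0.968  0.001 -0.001]
4 [ 0.016 -0.043  0.03 ] [ 0.968  0.001 -0.001]
5 [ 0.016 -0.04   0.035] [ 0.968  0.001 -0.001]
6 [ 0.016 -0.036  0.038] [ 0.968  0.001 -0.001]
```

>>> {"fn": "servo_tool", "kwargs": {"rows": [{"dx":0.016,"dy":-0.052,"dz":0.011,"wx":0.97,"wy":0,"wz":0,"fingers":1},{"dx":0.016,"dy":-0.05,"dz":0.016,"wx":0.97,"wy":0,"wz":0,"fingers":1},{"dx":0.016,"dy":-0.048,"dz":0.021,"wx":0.97,"wy":0,"wz":0,"fingers":1},{"dx":0.016,"dy":-0.046,"dz":0.026,"wx":0.97,"wy":0,"wz":0,"fingers":1},{"dx":0.016,"dy":-0.043,"dz":0.03,"wx":0.97,"wy":0,"wz":0,"fingers":1}]}}

```text
clock: 2.78
eef_pos: [460.3, 44.3, 171.1]
tool_rot: [0.698, 1.57, 0.352]
force: [-0.0, -0.0, -0.8]
width: -0.5
```

>>> {"fn": "servo_tool", "kwargs": {"rows": [{"dx":0.016,"dy":-0.04,"dz":0.035,"wx":0.97,"wy":0,"wz":0,"fingers":1},{"dx":0.016,"dy":-0.036,"dz":0.038,"wx":0.97,"wy":0,"wz":0,"fingers":1},{"dx":0,"dy":0,"dz":0,"wx":0,"wy":0,"wz":0,"fingers":1}]}}

```text
clock: 3.15
eef_pos: [489.0, -31.9, 146.9]
tool_rot: [-0.811, 1.568, -1.364]
force: [-0.8, 0.6, 0.1]
width: 0.2
```

```bash
python3 -c "
from h import *
import cv2
plan([-113,0,70],4)
for n in ('side','top'): cv2.imwrite(f'pics/{n}1.png',ctrl.get_image(n)[:,:,::-1])
im=cv2.imread('pics/top1.png')[85:345,150:425]; cv2.imwrite('pics/topz1.png',cv2.resize(im,None,fx=2.2,fy=2.2))
im=cv2.imread('pics/side1.png')[120:350,225:475]; cv2.imwrite('pics/sidez1.png',cv2.resize(im,None,fx=2.6,fy=2.6))
"
```

```text
t 3.15 lane [-114.3   -1.6  146.9] rot err(tool) deg [-0.25  0.09  0.1 ] F lane [0.1 1.1 0.1] w 0.2
0 [ 0.026  0.    -0.001] [-0.01   0.004  0.004]
1 [ 0.026  0.    -0.001] [-0.01   0.004  0.004]
2 [ 0.026  0.    -0.001] [-0.01   0.004  0.004]
3 [ 0.026  0.    -0.001] [-0.01   0.004  0.004]
```

View pics/topz1.png

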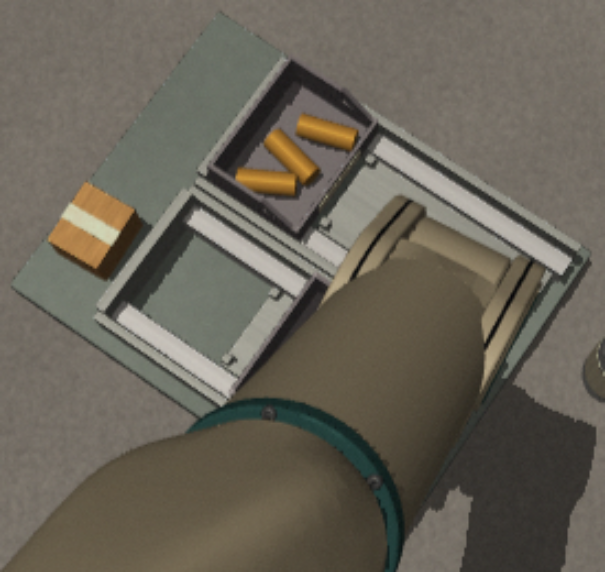

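View pics/sidez1.png

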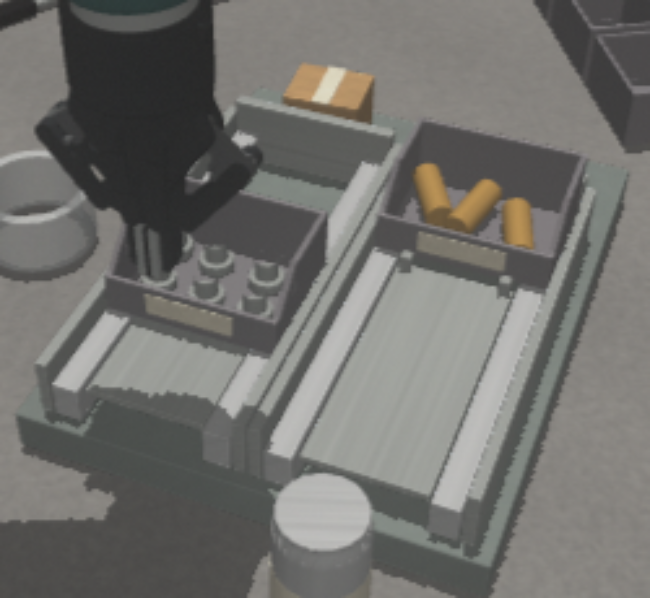

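>>> {"fn": "servo_tool", "kwargs": {"rows": [{"dx":0.026,"dy":0.001,"dz":-0.002,"wx":0,"wy":0,"wz":0,"fingers":1},{"dx":0.026,"dy":0,"dz":0,"wx":0,"wy":0,"wz":0,"fingers":1},{"dx":0.026,"dy":0,"dz":0,"wx":0,"wy":0,"wz":0,"fingers":1},{"dx":0.02,"dy":0,"dz":0,"wx":0,"wy":0,"wz":0,"fingers":1},{"dx":0,"dy":0,"dz":0,"wx":0,"wy":0,"wz":0,"fingers":1}]}}

```text
clock: 3.88
eef_pos: [486.7, -26.1, 73.2]
tool_rot: [-2.984, 1.569, 2.754]
force: [-0.1, 0.6, 0.4]
width: 0.2
```

```bash
python3 -c "
from h import *
import cv2
lane()
for n in ('side','top'): cv2.imwrite(f'pics/{n}2.png',ctrl.get_image(n)[:,:,::-1])
im=cv2.imread('pics/side2.png')[120:350,225:475]; cv2.imwrite('pics/sidez2.png',cv2.resize(im,None,fx=2.6,fy=2.6))
lane()
"
```

```text
t 3.88 lane [-110.5    3.4   73.2] rot err(tool) deg [ 0.16 -0.1   0.02] F lane [0.5 0.3 0.4] w 0.2
t 3.98 lane [-110.6    2.3   74.2] rot err(tool) deg [ 0.12  0.01 -0.02] F lane [ 0.6  0.4 -0.2] w 0.2
```

View pics/sidez2.png

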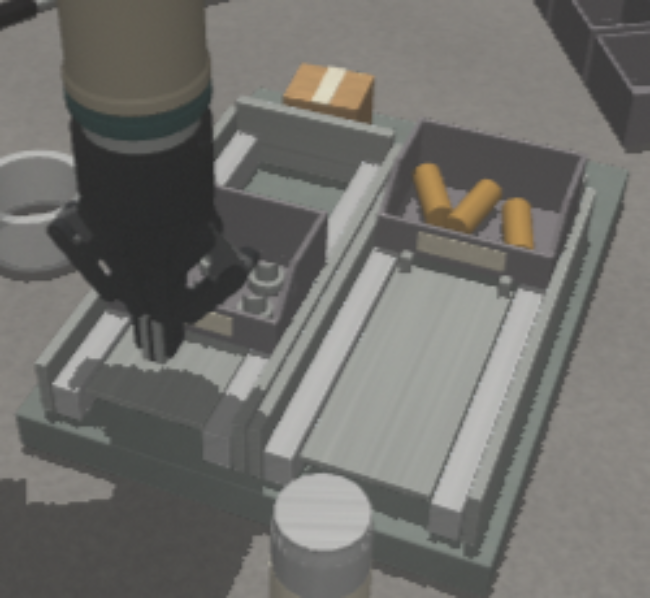

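>>> {"fn": "servo_tool", "kwargs": {"rows": [{"dx":0.013,"dy":0,"dz":0.003,"wx":0,"wy":0,"wz":0,"fingers":1},{"dx":0.013,"dy":0,"dz":0,"wx":0,"wy":0,"wz":0,"fingers":1},{"dx":0.006,"dy":0,"dz":0,"wx":0,"wy":0,"wz":0,"fingers":1},{"dx":0.006,"dy":0,"dz":0,"wx":0,"wy":0,"wz":0,"fingers":1},{"dx":0,"dy":0,"dz":0,"wx":0,"wy":0,"wz":0,"fingers":1}]}}

```text
clock: 4.6
eef_pos: [489.5, -28.2, 45.1]
tool_rot: [0.622, 1.571, 0.075]
force: [1.9, -0.2, 2.2]
width: 0.1
```

```bash
python3 -c "
from h import *
import cv2
lane()
for n in ('side','top'): cv2.imwrite(f'pics/{n}3.png',ctrl.get_image(n)[:,:,::-1]); lane()
im=cv2.imread('pics/side3.png')[120:350,225:475]; cv2.imwrite('pics/sidez3.png',cv2.resize(im,None,fx=2.6,fy=2.6))
"
```

```text
t 4.6 lane [-1.109e+02 -1.000e-01  4.510e+01] rot err(tool) deg [ 0.07  0.01 -0.01] F lane [ 0.8 -1.7  2.2] w 0.1
t 4.65 lane [-1.109e+02 -1.000e-01  4.530e+01] rot err(tool) deg [ 0.07  0.01 -0.01] F lane [ 0.5 -0.8  2.7] w -0.4
t 4.7 lane [-1.109e+02 -1.000e-01  4.540e+01] rot err(tool) deg [ 0.07  0.02 -0.01] F lane [-0.  -0.4  2.4] w -0.0
```

View pics/sidez3.png

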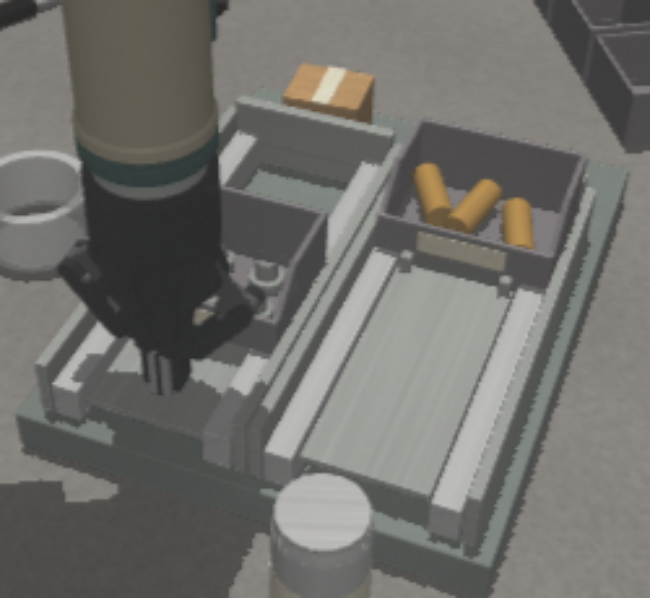

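>>> {"fn": "servo_tool", "kwargs": {"rows": [{"dx":0.005,"dy":0,"dz":0,"wx":0,"wy":0,"wz":0,"fingers":1},{"dx":0,"dy":0,"dz":0,"wx":0,"wy":0,"wz":0,"fingers":1}]}}

```text
clock: 4.95
eef_pos: [489.4, -28.2, 41.5]
tool_rot: [0.094, 1.57, -0.453]
force: [1.1, -0.4, 3.2]
width: 0.3
```

>>> {"fn": "servo_tool", "kwargs": {"rows": [{"dx":0,"dy":0.008,"dz":0,"wx":0,"wy":0,"wz":0,"fingers":1},{"dx":0,"dy":0.008,"dz":0,"wx":0,"wy":0,"wz":0,"fingers":1},{"dx":0,"dy":0.008,"dz":0,"wx":0,"wy":0,"wz":0,"fingers":1}]}}

```text
clock: 5.32
eef_pos: [498.5, -12.4, 41.5]
tool_rot: [-2.476, 1.57, -3.023]
force: [-0.8, -1.9, 1.9]
width: 0.0
```

```bash
python3 -c "
from h import *
lane()"
```

```text
t 5.33 lane [-92.7   0.4  41.5] rot err(tool) deg [ 0.09 -0.03  0.03] F lane [-2.  -0.3  1.9] w 0.0
```

>>> {"fn": "servo_tool", "kwargs": {"rows": [{"dx":0,"dy":0.008,"dz":0,"wx":0,"wy":0,"wz":0,"fingers":1},{"dx":0,"dy":0.008,"dz":0,"wx":0,"wy":0,"wz":0,"fingers":1},{"dx":0,"dy":0.008,"dz":0,"wx":0,"wy":0,"wz":0,"fingers":1}]}}

```text
clock: 5.7
eef_pos: [507.0, 1.2, 41.5]
tool_rot: [-1.782, 1.568, -2.331]
force: [-4.5, -6.2, 3.8]
width: -0.5
```

```bash
python3 -c "
from h import *
import cv2
lane()
for n in ('side','top'): cv2.imwrite(f'pics/{n}4.png',ctrl.get_image(n)[:,:,::-1]); lane()
im=cv2.imread('pics/side4.png')[120:350,225:475]; cv2.imwrite('pics/sidez4.png',cv2.resize(im,None,fx=2.6,fy=2.6))
"
```

```text
t 5.7 lane [-76.7   0.3  41.5] rot err(tool) deg [ 0.   -0.03  0.15] F lane [-7.6  0.6  3.8] w -0.5
t 5.75 lane [-75.5   0.3  41.5] rot err(tool) deg [ 0.06 -0.02  0.09] F lane [-5.5  0.2  4.7] w -0.2
t 5.8 lane [-75.6   0.3  41.5] rot err(tool) deg [ 0.07 -0.02  0.08] F lane [-4.7 -0.   3.9] w 0.0
```

View pics/sidez4.png

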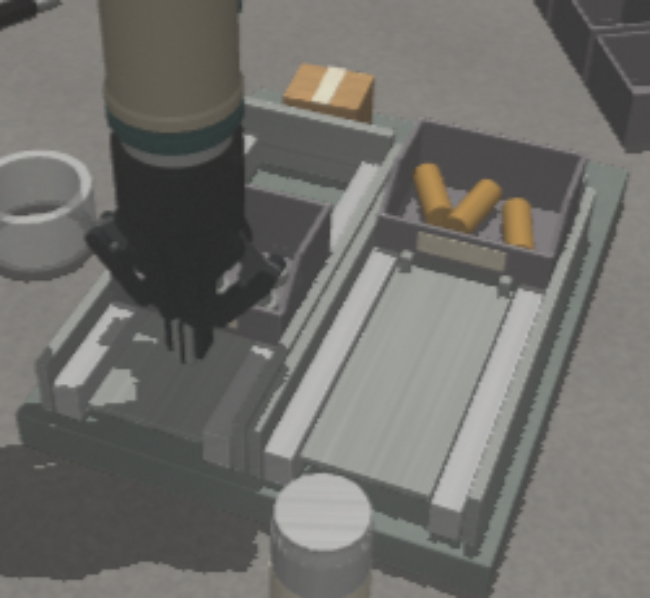

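>>> {"fn": "servo_tool", "kwargs": {"rows": [{"dx":0,"dy":0.008,"dz":0,"wx":0,"wy":0,"wz":0,"fingers":1},{"dx":0,"dy":0.008,"dz":0,"wx":0,"wy":0,"wz":0,"fingers":1},{"dx":0,"dy":0.008,"dz":0,"wx":0,"wy":0,"wz":0,"fingers":1},{"dx":0,"dy":0.008,"dz":0,"wx":0,"wy":0,"wz":0,"fingers":1}]}}

```text
clock: 6.3
eef_pos: [519.4, 21.6, 41.4]
tool_rot: [-1.859, 1.568, -2.408]
force: [-4.2, -5.6, 4.7]
width: -0.1
```

```bash
python3 -c "
from h import *
lane()"
```

```text
t 6.3 lane [-52.8   0.4  41.4] rot err(tool) deg [ 0.   -0.04  0.15] F lane [-7.   0.7  4.7] w -0.1
```

Past the stops with steady force; continue.

>>> {"fn": "servo_tool", "kwargs": {"rows": [{"dx":0,"dy":0.01,"dz":0,"wx":0,"wy":0,"wz":0,"fingers":1},{"dx":0,"dy":0.01,"dz":0,"wx":0,"wy":0,"wz":0,"fingers":1},{"dx":0,"dy":0.01,"dz":0,"wx":0,"wy":0,"wz":0,"fingers":1},{"dx":0,"dy":0.01,"dz":0,"wx":0,"wy":0,"wz":0,"fingers":1}]}}

```text
clock: 6.8
eef_pos: [534.9, 47.2, 41.4]
tool_rot: [-1.879, 1.568, -2.427]
force: [-4.6, -5.6, 4.7]
width: 0.1
```

```bash
python3 -c "
from h import *
import cv2
lane()
for n in ('side','top'): cv2.imwrite(f'pics/{n}5.png',ctrl.get_image(n)[:,:,::-1]); lane()
im=cv2.imread('pics/side5.png')[120:350,225:475]; cv2.imwrite('pics/sidez5.png',cv2.resize(im,None,fx=2.6,fy=2.6))
"
```

```text
t 6.8 lane [-22.9   0.4  41.4] rot err(tool) deg [ 0.   -0.05  0.17] F lane [-7.1  1.   4.7] w 0.1
t 6.85 lane [-21.3   0.5  41.4] rot err(tool) deg [ 0.08 -0.04  0.09] F lane [-5.8  0.1  3.1] w -0.0
t 6.9 lane [-21.3   0.5  41.4] rot err(tool) deg [ 0.1  -0.03  0.07] F lane [-3.2 -0.2  2.9] w 0.5
```

View pics/sidez5.png

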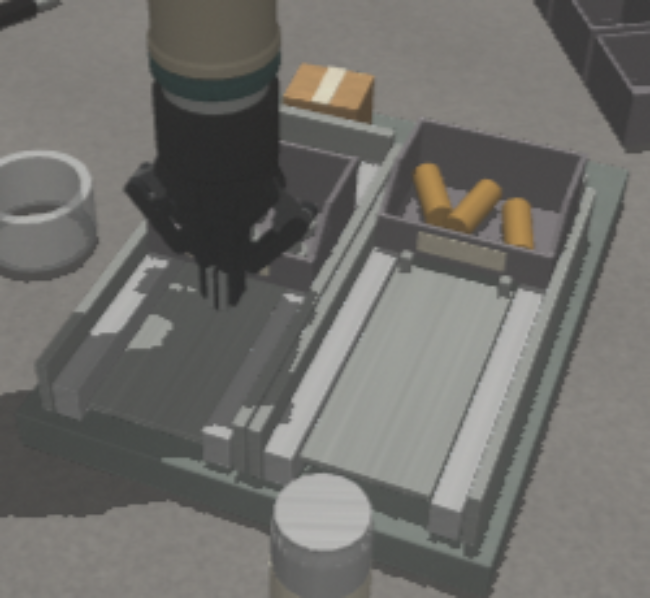

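>>> {"fn": "servo_tool", "kwargs": {"rows": [{"dx":0,"dy":0.01,"dz":0,"wx":0,"wy":0,"wz":0,"fingers":1},{"dx":0,"dy":0.01,"dz":0,"wx":0,"wy":0,"wz":0,"fingers":1},{"dx":0,"dy":0.01,"dz":0,"wx":0,"wy":0,"wz":0,"fingers":1},{"dx":0,"dy":0.01,"dz":0,"wx":0,"wy":0,"wz":0,"fingers":1},{"dx":0,"dy":0.01,"dz":0,"wx":0,"wy":0,"wz":0,"fingers":1}]}}

```text
clock: 7.52
eef_pos: [554.4, 79.3, 41.4]
tool_rot: [-1.971, 1.568, -2.519]
force: [-3.7, -5.8, 4.4]
width: -0.1
```

>>> {"fn": "servo_tool", "kwargs": {"rows": [{"dx":0,"dy":0.008,"dz":0,"wx":0,"wy":0,"wz":0,"fingers":1},{"dx":0,"dy":0.006,"dz":0,"wx":0,"wy":0,"wz":0,"fingers":1}]}}

```text
clock: 7.78
eef_pos: [559.9, 88.3, 41.4]
tool_rot: [-1.967, 1.568, -2.515]
force: [-3.3, -6.2, 4.5]
width: 0.0
```

```bash
python3 -c "
from h import *
import cv2
lane()
for n in ('side','top'): cv2.imwrite(f'pics/{n}6.png',ctrl.get_image(n)[:,:,::-1]); lane()
im=cv2.imread('pics/side6.png')[120:350,225:475]; cv2.imwrite('pics/sidez6.png',cv2.resize(im,None,fx=2.6,fy=2.6))
"
```

```text
t 7.78 lane [25.3  0.6 41.4] rot err(tool) deg [ 0.04 -0.07  0.16] F lane [-7.  -0.4  4.5] w 0.0
t 7.83 lane [26.1  0.6 41.4] rot err(tool) deg [ 0.07 -0.05  0.11] F lane [-5.3 -1.3  4.7] w -0.2
t 7.88 lane [26.1  0.6 41.4] rot err(tool) deg [ 0.07 -0.05  0.1 ] F lane [-5.3 -0.3  3.5] w 0.2
```

View pics/sidez6.png

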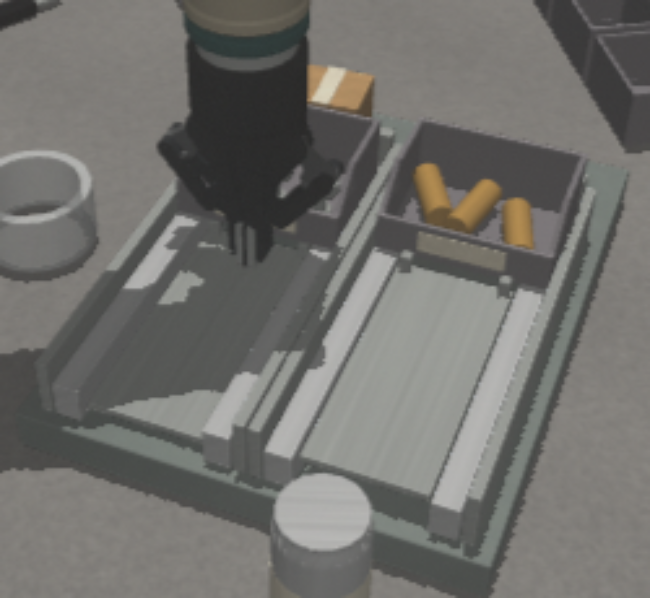

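>>> {"fn": "servo_tool", "kwargs": {"rows": [{"dx":0,"dy":0.005,"dz":0,"wx":0,"wy":0,"wz":0,"fingers":1},{"dx":0,"dy":0.005,"dz":0,"wx":0,"wy":0,"wz":0,"fingers":1},{"dx":0,"dy":0.004,"dz":0,"wx":0,"wy":0,"wz":0,"fingers":1}]}}

```text
clock: 8.25
eef_pos: [565.3, 97.1, 41.4]
tool_rot: [-1.968, 1.568, -2.516]
force: [-3.9, -7.1, 5.1]
width: -0.0
```

>>> {"fn": "servo_tool", "kwargs": {"rows": [{"dx":0,"dy":0.002,"dz":0,"wx":0,"wy":0,"wz":0,"fingers":1}]}}

```text
clock: 8.38
eef_pos: [566.1, 98.5, 41.4]
tool_rot: [-1.983, 1.568, -2.531]
force: [-3.6, -6.5, 6.0]
width: 0.3
```

>>> {"fn": "servo_tool", "kwargs": {"rows": [{"dx":0,"dy":0.002,"dz":0,"wx":0,"wy":0,"wz":0,"fingers":1}]}}

```text
clock: 8.5
eef_pos: [566.7, 99.6, 41.4]
tool_rot: [-1.986, 1.568, -2.534]
force: [-3.6, -6.2, 4.4]
width: 0.0
```

```bash
python3 -c "
from h import *
lane()"
```

```text
t 8.5 lane [38.4  0.6 41.4] rot err(tool) deg [ 0.02 -0.07  0.17] F lane [-7.2 -0.2  4.4] w 0.0
```

>>> {"fn": "servo_tool", "kwargs": {"rows": [{"dx":0,"dy":0.002,"dz":0,"wx":0,"wy":0,"wz":0,"fingers":1}]}}

```text
clock: 8.62
eef_pos: [567.5, 100.8, 41.4]
tool_rot: [-1.978, 1.568, -2.526]
force: [-3.7, -6.1, 5.0]
width: -0.5
```

>>> {"fn": "servo_tool", "kwargs": {"rows": [{"dx":0,"dy":0.002,"dz":0,"wx":0,"wy":0,"wz":0,"fingers":1}]}}

```text
clock: 8.75
eef_pos: [568.3, 102.1, 41.4]
tool_rot: [-1.979, 1.568, -2.527]
force: [-3.8, -6.4, 5.3]
width: -0.2
```

>>> {"fn": "servo_tool", "kwargs": {"rows": [{"dx":0,"dy":0.002,"dz":0,"wx":0,"wy":0,"wz":0,"fingers":1}]}}

```text
clock: 8.88
eef_pos: [568.5, 102.5, 41.4]
tool_rot: [-1.933, 1.566, -2.481]
force: [-5.1, -10.5, 6.7]
width: 0.0
```

```bash
python3 -c "
from h import *
lane()"
```

```text
t 8.88 lane [41.8  0.6 41.4] rot err(tool) deg [ 0.   -0.1   0.25] F lane [-11.6  -1.1   6.7] w 0.0
```

>>> {"fn": "servo_tool", "kwargs": {"rows": [{"dx":0,"dy":0.002,"dz":0,"wx":0,"wy":0,"wz":0,"fingers":1},{"dx":0,"dy":0,"dz":0,"wx":0,"wy":0,"wz":0,"fingers":1}]}}

```text
clock: 9.12
eef_pos: [568.5, 102.6, 41.2]
tool_rot: [-1.921, 1.564, -2.47]
force: [-6.4, -10.9, 5.4]
width: -0.2
```

```bash
python3 -c "
from h import *
import cv2
lane()
for n in ('side','top'): cv2.imwrite(f'pics/{n}7.png',ctrl.get_image(n)[:,:,::-1]); lane()
im=cv2.imread('pics/side7.png')[120:350,225:475]; cv2.imwrite('pics/sidez7.png',cv2.resize(im,None,fx=2.6,fy=2.6))
"
```

```text
t 9.12 lane [42.   0.6 41.2] rot err(tool) deg [-0.05 -0.13  0.35] F lane [-12.7  -0.2   5.4] w -0.2
t 9.18 lane [41.9  0.6 41.2] rot err(tool) deg [-0.05 -0.13  0.35] F lane [-12.2  -0.4   6.2] w -0.1
t 9.22 lane [42.   0.6 41.2] rot err(tool) deg [-0.05 -0.13  0.34] F lane [-11.7  -0.7   5.3] w 0.3
```

View pics/sidez7.png

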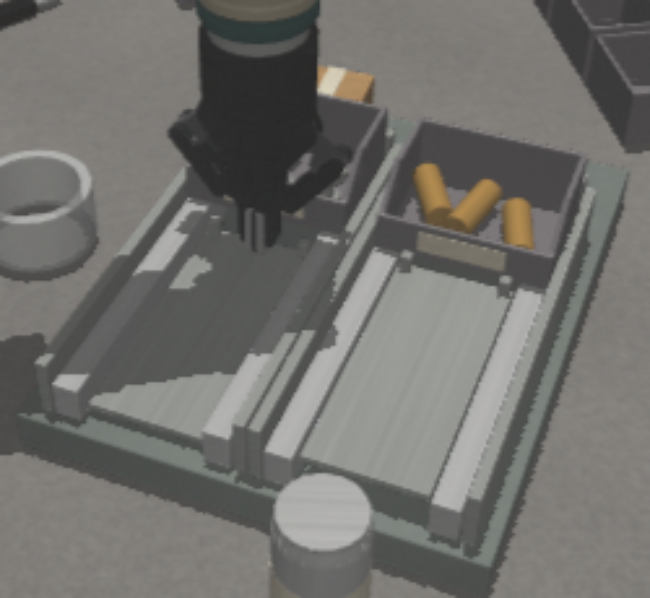

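>>> {"fn": "servo_tool", "kwargs": {"rows": [{"dx":0,"dy":-0.004,"dz":0,"wx":0,"wy":0,"wz":0,"fingers":1},{"dx":0,"dy":-0.004,"dz":0,"wx":0,"wy":0,"wz":0,"fingers":1},{"dx":0,"dy":0,"dz":0,"wx":0,"wy":0,"wz":0,"fingers":1}]}}

```text
clock: 9.6
eef_pos: [568.5, 102.4, 41.7]
tool_rot: [1.656, 1.569, 1.11]
force: [-0.6, 1.1, 3.0]
width: 0.0
```

>>> {"fn": "servo_tool", "kwargs": {"rows": [{"dx":-0.007,"dy":0,"dz":0,"wx":0,"wy":0,"wz":0,"fingers":1},{"dx":-0.01,"dy":0,"dz":0,"wx":0,"wy":0,"wz":0,"fingers":1},{"dx":-0.01,"dy":0,"dz":0,"wx":0,"wy":0,"wz":0,"fingers":1},{"dx":-0.02,"dy":-0.01,"dz":0,"wx":0,"wy":0,"wz":0,"fingers":1},{"dx":-0.04,"dy":-0.04,"dz":0,"wx":0,"wy":0,"wz":0,"fingers":1}]}}

```text
clock: 10.22
eef_pos: [548.0, 70.0, 107.0]
tool_rot: [-2.765, 1.57, 2.974]
force: [0.1, -1.4, 0.4]
width: -0.4
```

>>> {"fn": "servo_tool", "kwargs": {"rows": [{"dx":-0.04,"dy":-0.06,"dz":0,"wx":0,"wy":0,"wz":0,"fingers":1},{"dx":-0.04,"dy":-0.06,"dz":0,"wx":0,"wy":0,"wz":0,"fingers":1},{"dx":-0.04,"dy":-0.06,"dz":0,"wx":0,"wy":0,"wz":0,"fingers":1},{"dx":0,"dy":0,"dz":0,"wx":0,"wy":0,"wz":0,"fingers":1}]}}

```text
clock: 10.72
eef_pos: [477.3, -50.2, 199.7]
tool_rot: [0.356, 1.567, -0.198]
force: [0.3, 0.4, 0.4]
width: -0.3
```

```bash
python3 -c "
from h import *
import cv2
lane()
for n in ('side','top'): cv2.imwrite(f'pics/{n}8.png',ctrl.get_image(n)[:,:,::-1]); lane()
im=cv2.imread('pics/top8.png')[85:345,150:425]; cv2.imwrite('pics/topz8.png',cv2.resize(im,None,fx=2.2,fy=2.2))
im=cv2.imread('pics/side8.png')[120:350,225:475]; cv2.imwrite('pics/sidez8.png',cv2.resize(im,None,fx=2.6,fy=2.6))
"
```

```text
t 10.72 lane [-136.1   -1.2  199.7] rot err(tool) deg [-0.34  0.21 -0.08] F lane [ 0.5 -0.   0.4] w -0.3
t 10.78 lane [-133.6   -0.5  198.5] rot err(tool) deg [-0.15  0.12 -0.1 ] F lane [-0.2  0.   0.3] w -0.2
t 10.82 lane [-1.322e+02  1.000e-01  1.976e+02] rot err(tool) deg [-0.    0.03 -0.08] F lane [ 0.6 -0.4 -0.1] w 0.0
```

View pics/topz8.png

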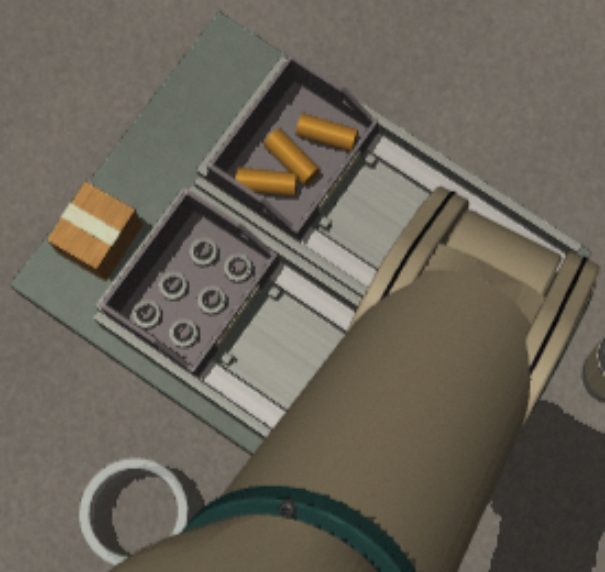

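View pics/sidez8.png

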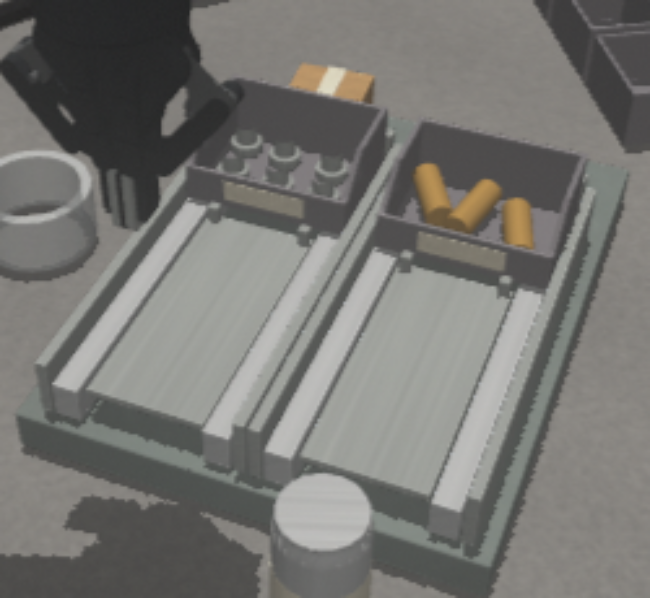

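```bash
python3 -c "
from h import *
import cv2
im=cv2.imread('pics/top8.png')
def z(u): return tuple(int(v) for v in ((u-[190,160])*8).round())
o=cv2.resize(im[160:235,190:285].copy(),None,fx=8,fy=8)
o=cv2.resize(im[160:260,190:285],None,fx=6,fy=6)
for X,c in [((52,60,85),(0,0,255)),((52,-60,85),(0,0,255)),((142,60,107),(0,255,0)),((142,-60,107),(0,255,0)),((40,-34,66),(255,0,0)),((40,34,66),(255,0,0))]:
    u=proj('top',L2W(P,X))[0]; cv2.circle(o,tuple(int(v) for v in ((u+.5-[190,160])*6)),4,c,1)
cv2.imwrite('pics/chk.png',o)"
```

```text
(no output)
```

View pics/chk.png

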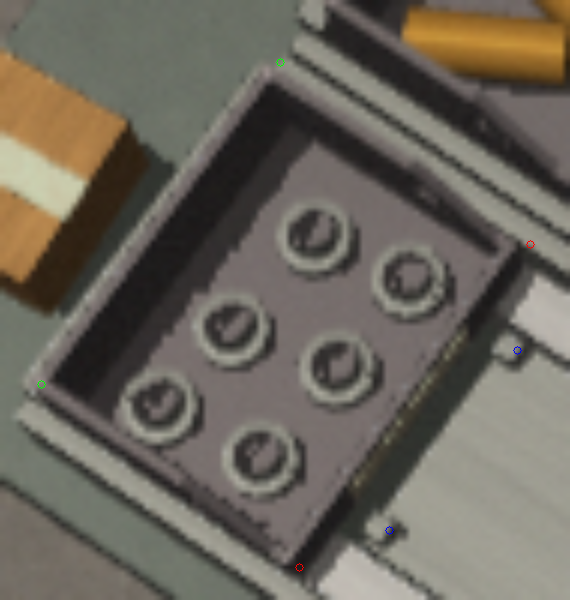

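```bash
python3 -c "
from h import *
lane(); print(ctrl.finish_job())"
```

```text
t 10.82 lane [-1.322e+02  1.000e-01  1.976e+02] rot err(tool) deg [-0.    0.03 -0.08] F lane [ 0.6 -0.4 -0.1] w 0.0
the job is handed in; nothing more can be done
None
```

The bin is docked against the back stop, the spring plate is up again with its stops behind the lip, and I handed the job in at 10.8 s.

- **What I did:** I pressed the plate down about 12.5 mm with the shut fingertips. I kept it down while pushing the bin about 127 mm along the runners. At the back stop the bin stopped moving and the push force rose from about 7 N to 12 N. I then took the push off the lip and lifted straight up.
- **Small deviation:** I meant to back the fingers clear of the lip before lifting, but the measured position barely changed. The push force had dropped to about 1 N by then, and the bin showed no sign of lifting.
- **Final checks:** In the last pictures the bin's corners lie within about 2 mm of their docked positions. Both stops are at their raised height in front of the lip. The other bin, carton and tape roll look unmoved in both views, and the spray can in the side view. The gripper is about 200 mm above the work surface, touching nothing.
- **Disagreements:** The side camera's deck corners missed the fitted shelf pose by up to 3 pixels, which is close to the stated calibration error. No check failed.

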